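# Rack the last hardness reference block on edge and latch the keeper bar

## Task

The three oblong steel reference blocks travel on edge in their carrying rack; two are in it, and the third lies aslant in the pair of V-blocks. Stand the third block on its long thin edge in the empty middle slot, fully down on the rack's floor, then swing the keeper bar over all three and press it down until its end snaps home under the spring catch. The other two blocks must stay standing in their slots.

Things in the scene. Friction and masses are not known exactly. Their poses are not given: they have to be found in the camera images.
- rack: Fixed carrying rack: grey plate 222 mm (x) by 126 mm (y), its floor 10 mm above the bench. Origin under its centre on the bench; x to the hinge end (roughly to the robot's right; catch at -x, left), y along the slots. Two white combs at y = +-36 mm (10 mm thick, round-topped teeth 36 mm above the bench) form 20 mm slots at x = -48, 0, +48 mm. Side rails at y = +-56 mm, 24 mm high; wire grips to y = +-78 mm.
- empty_slot (a point): Centre of the empty middle slot, on the rack's floor (10 mm above the bench); axes as the rack's: the slot is long along y and 20 mm wide along x. Between the combs 62 mm are clear for fingers (31 mm either side of this point along y).
- block: Loose oblong steel block to be racked, 42 x 100 x 16 mm (its x, y, z), 0.5 kg; origin at the centre of one 42 x 100 face. It starts leaning at 45 degrees in the grooves of two V-blocks, upper long edge toward the robot's left, so a tool tilted 45 degrees, pointing down and to the right, lies along its faces. In the rack it stands on a 100 x 16 edge, 42 mm tall, its x axis upright (either way up).
- block_center (a point): Centre of the loose block (8 mm along its z from its origin); axes as the block's. Standing in the rack it is 21 mm above the rack's floor.
- v_block_near: Nearer of two loose steel V-blocks, each 46 mm long along the groove (its x), 50 mm wide, 40 mm high, 0.4 kg; origin under its centre on the bench. They carry the block's two ends; their centres are 94 mm apart along the groove, so 48 mm in the middle are free for fingers on both faces of the block, whose lower edge is 24 mm above the bench.
- v_block_far: Farther one of the two V-blocks, like the nearer one.
- block_catch_side: Identical block already on edge in the slot nearer the catch (x = -48 mm of the rack), 52 mm high above the bench; origin at the centre of its face that looks to the rack's -x. 32 mm are free between it and a block in the middle slot. To be left standing.
- block_hinge_side: Identical block already on edge in the slot nearer the hinge (x = +48 mm of the rack); origin at the centre of its face that looks to the rack's -x. To be left standing.
- keeper_bar (a joint): Angle of the keeper bar (rad): 0 = closed, level over the blocks and under the catch; grows as it swings up and over; stop at 2.25 (leaning outward); starts 1.76 to 1.95. Flat steel bar 22 mm wide, 6 mm thick, 182 mm from hinge to rolled end, swinging in the rack's x-z plane at y = 0. Stiff hinge (0.16 N m): it stays where it is left. Its end meets the catch's nose at about 0.09 rad.
- bar_hinge (a point): Point on the keeper bar's hinge line, mid-width: at 90 mm along the rack's x, 60 mm above the bench. Its axes turn with the bar: the bar runs from here along this frame's -x, its outer face looks along z.
- bar_pad (a point): Top middle of the ribbed thumb pad on the bar's outer face (34 mm along the bar, 22 mm wide), 150 mm from the hinge line. With the bar closed it faces up, 65 mm above the bench. A push of about 8 to 15 N down on it snaps the bar past the catch.
- spring_catch (a joint): Angle of the spring catch (rad), a steel hook 16 mm wide, pivoted low at the rack's -x end (x = -100 mm, top 97 mm above the bench) and sprung toward the bar: 0 = upright at rest, before and after latching; pushed outward to about 0.07 while the bar's end passes its sloped nose, whose underside then lies about 1 mm over the bar's end.

How it is judged:
By the outcome, as a careful person would: the job done as asked, in the order asked, and still so for the second after the job is handed in, with the robot touching nothing.
It also fails if it takes over 70 s, if anything falls off the work surface, if the arm or the gripper's body presses on something with over 40 N, if the wrist force passes 120 N, or if a joint passes its speed limit or range.

## Robot

A 7-joint arm with a two-finger parallel gripper is mounted at the origin on a cart in front of the work surface, level with it; the furniture and walls round the work are solid. World frame = base frame: x ahead of the robot, y to its left, z up, the work surface at z = 0. Lengths are in mm, angles in rad, forces in N, time in s.
With the tool pointing down it reaches from about 400 to 875 mm from the base axis. Payload 4.4 kg.
Tool frame: the origin (TCP) lies midway between the tips of the shut fingers; the grasp point (between the pads) lies 19 mm behind it; z points along the fingers, y is the line along which they close (so a half turn about z gives the same grasp; the last joint's range is limited). The gripper opens to 85 mm and grips with 20 to 120 N. Pads are 22 mm wide; open, the fingers measure 114 mm over their backs; the gripper's body (76 mm by 85 mm) begins 54 mm behind the grasp point. The pads swing forward as they close: fully open they stand 13 mm farther back than shut.
Start: joints at [-1.32, 0.628, 0.038, 1.517, -0.027, 0.996, -0.02], TCP at [202.469, 617.676, 231.313] pointing down, gripper open.
Joint ranges: [-3.06, 3.06], [-0.37, 2.12], [-1.25, 1.32], [0.18, 2.47], [-1.1, 4.24], [0.23, 1.98], [-2.94, 2.94]. Speed limits (rad/s): [2.57, 2.57, 3.14, 3.14, 3.14, 3.14, 3.14].

## Interface

Orientations are given as [roll, pitch, yaw] about the fixed x, y, z axes, in that order (R = Rz(yaw) Ry(pitch) Rx(roll)).
In Python, from cell import ctrl gives the robot as it stands.
- The arm moves only by the shell command python3 -m handwheel 'ROWS'. ROWS is JSON, a list of rows, each a list of 3 entries, a list of its own where there are three numbers: the turn, a rotation vector about the tool's x, y, z in degrees, then the shift along the tool's x, y, z in m, then the closure, from 0 (fully open) to 1 (shut). A call has 1 to 5 rows; each row shifts and turns the commanded pose from where the row before left it, along the tool's axes as they then stand; what a row does not reach is not made up. A row lasts 1/12 s, in which the tool goes at most 41.7 mm and 7.16 degrees, less where a joint would pass 70% of its speed; a pose out of reach is approached as far as the arm can. A call is refused whole if a number of a shift passes 0.0417 or a number of a turn 7.16, either way. A call with a gripper value outside its range is refused whole. The fingers move at their own pace and stop on an object; the grip force is fixed at half the most. Time passes only in rows, so rows that do not move let the fingers close. It gives the time, the measured TCP pose, the force, the opening and the grip force at its end, in the units of the state.
- ctrl.read_state(): the state, without advancing time (a new reading comes with each control period).
- ctrl.get_image(name): name is "scene" or "top" or "wrist"; returns a dict with "pixels" (480x640x3 uint8, red, green, blue), "fx", "fy", "cx", "cy" (pixels), "pose" (4x4, takes a point from camera to world coordinates); the wrist camera has in their place "T_tool_cam" (4x4, takes a point from camera to tool coordinates, whose origin is the TCP and whose axes are the flange's). Camera axes: x right, y up, looking along -z (the intrinsics and any distortion apply to the point x, -y, -z); pixel columns grow to the right and rows downward; lengths in mm; the calibration is good to about 2 mm. A picture is of the moment at which its call begins: read the wrist's pose just before it. There is no depth.
- ctrl.finish_job(): hands the job in; it is judged then, once.
The state is a dict: "clock": time; "qpos": joint angles; "qd": joint speeds; "tau": joint torques, N m; "eef_pos": TCP position; "tool_rot": TCP orientation; "force": force on the tool from outside, world axes, zero at the start; "torque": the same for the moment, N m; "width": finger opening in mm; "gripper_force": force on a finger pad.
Only numpy, scipy, OpenCV 4.12 (cv2) and the standard library are available. Lean on these libraries where they do the work, as an engineer would, in place of code of your own. Each camera call takes 0.05 s, during which the arm holds its last target. There are 200 camera calls.

## Working session

There is one attempt and no reset: what is moved stays moved. The work goes in short steps, Python scripts to look and compute and a shell command to move; the robot and the scene stay as the last step left them, time stands still between calls to the robot, and variables do not carry over. Pictures are saved under pics/ and viewed, at most 10 in all, crops included, and the job is handed in when it is done.

```bash
mkdir -p pics; ls
python3 - <<'E'
from cell import ctrl
import cv2
s=ctrl.read_state();print({k:s[k] for k in('clock','eef_pos','tool_rot','force','width')})
for n in('scene','top'):
    i=ctrl.get_image(n);cv2.imwrite(f'pics/{n}0.png',i['pixels'][...,::-1]);print(n,i['fx'],i['fy'],i['cx'],i['cy'],i['pose'],[k for k in i])
print(ctrl.get_image('wrist')['T_tool_cam'])
E
```

```text
pics
{'clock': 0.0, 'eef_pos': array([202.28395654, 617.09439304, 230.4133129 ]), 'tool_rot': array([-3.13976474e+00,  9.16598527e-06,  2.82479411e+00]), 'force': array([-0.55736202,  0.65552114, -0.42109114]), 'width': 85.52529542428962}
scene 553.2237932623307 553.2237932623307 323.61223595303517 250.34157369424966 [[ 8.64656936e-01  3.21365077e-01 -3.86125459e-01  9.57277649e+01]
 [-5.02036175e-01  5.25055367e-01 -6.87223792e-01 -5.75448939e+02]
 [-1.81124821e-02  7.88061767e-01  6.15329659e-01  6.06591401e+02]
 [ 0.00000000e+00  0.00000000e+00  0.00000000e+00  1.00000000e+00]] ['pixels', 'fx', 'fy', 'cx', 'cy', 'pose']
top 447.34202521509536 447.34202521509536 317.9575246260872 236.76618336547472 [[-1.36120987e-02  9.81612708e-01 -1.90397483e-01  2.50492231e+02]
 [-9.99870660e-01 -1.17313426e-02  1.10017377e-02  1.98102117e+01]
 [ 8.56582739e-03  1.90522614e-01  9.81645435e-01  8.94667814e+02]
 [ 0.00000000e+00  0.00000000e+00  0.00000000e+00  1.00000000e+00]] ['pixels', 'fx', 'fy', 'cx', 'cy', 'pose']
[[ 1.16188766e-03  9.65547660e-01  2.60223685e-01  6.49916002e+01]
 [ 9.99998724e-01 -8.36669962e-04 -1.36052739e-03  7.84669810e-01]
 [-1.09593269e-03  2.60224934e-01 -9.65547400e-01 -1.43591545e+02]
 [ 0.00000000e+00  0.00000000e+00  0.00000000e+00  1.00000000e+00]]
```

View pics/scene0.png

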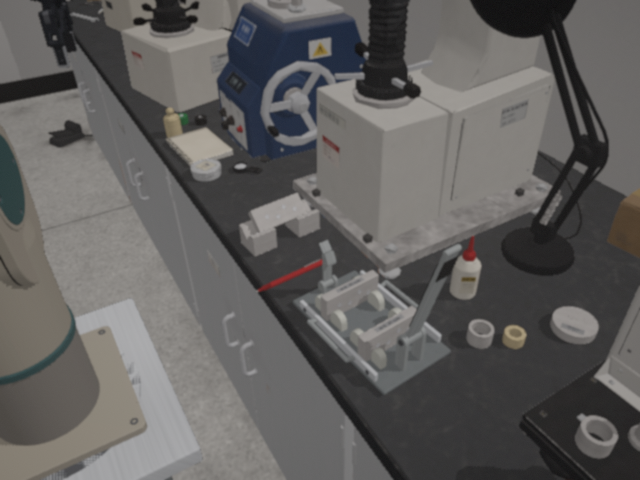

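View pics/top0.png

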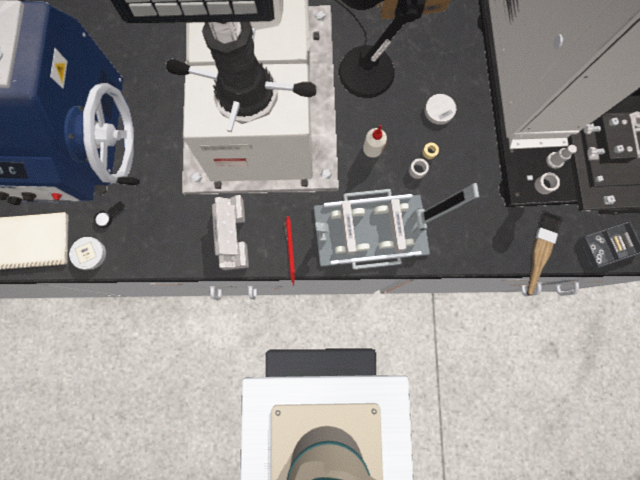

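```bash
cat > h.py <<'E'
import numpy as np,cv2
from scipy.spatial.transform import Rotation as R
from cell import ctrl
def pose(s=None):
    s=s or ctrl.read_state();T=np.eye(4);T[:3,:3]=R.from_euler('xyz',s['tool_rot']).as_matrix();T[:3,3]=s['eef_pos'];return T
def shot(n,save=None):
    T=pose();i=ctrl.get_image(n)
    i['P']=T@i['T_tool_cam'] if n=='wrist' else i['pose']
    if save: cv2.imwrite(save,i['pixels'][...,::-1])
    return i
def ray(i,u,v):
    d=i['P'][:3,:3]@[(u-i['cx'])/i['fx'],-(v-i['cy'])/i['fy'],-1];return i['P'][:3,3],d/np.linalg.norm(d)
def plane(i,u,v,z):
    o,d=ray(i,u,v);return o+d*(z-o[2])/d[2]
def proj(i,p):
    q=i['P'][:3,:3].T@(np.asarray(p)-i['P'][:3,3]);return i['cx']+i['fx']*q[0]/-q[2],i['cy']-i['fy']*q[1]/-q[2]
def togo(p,Rm):
    "shift in tool axes (m) & turn (deg) from the present pose to p,Rm"
    T=pose();return T[:3,:3].T@(np.asarray(p)-T[:3,3])/1000, np.degrees(R.from_matrix(T[:3,:3].T@Rm).as_rotvec())
E
python3 - <<'E'
from h import *
i=shot('top')
cv2.imwrite('pics/topc.png',cv2.resize(i['pixels'][180:280,200:440][...,::-1],None,fx=3.3,fy=3.3,interpolation=cv2.INTER_CUBIC))
print('rack',[plane(i,u,v,10).round(1) for u,v in((313,207),(425,194),(431,257),(320,268))])
print('v',[plane(i,u,v,40).round(1) for u,v in((214,198),(243,196),(247,265),(219,268))])
print(pose().round(3))
E
```

```text
rack [array([484.1,  19.2,  10. ]), array([ 509.1, -211.5,   10. ]), array([ 378.1, -215.8,   10. ]), array([358.8,   6.7,  10. ])]
v [array([496.7, 214.5,  40. ]), array([500.2, 157.4,  40. ]), array([362.7, 147.2,  40. ]), array([357.6, 200.7,  40. ])]
[[-9.50000e-01  3.12000e-01 -0.00000e+00  2.02360e+02]
 [ 3.12000e-01  9.50000e-01 -1.00000e-03  6.17303e+02]
 [ 0.00000e+00 -1.00000e-03 -1.00000e+00  2.30729e+02]
 [ 0.00000e+00  0.00000e+00  0.00000e+00  1.00000e+00]]
```

View pics/topc.png

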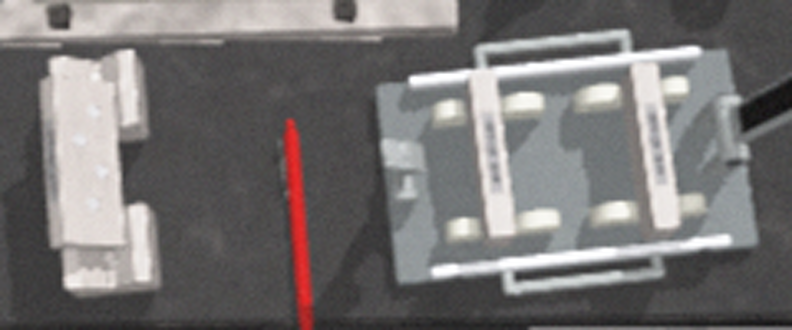

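```bash
python3 -m handwheel '[[[0,0,0],[-0.022,-0.0215,-0.00125],0],[[0,0,0],[-0.022,-0.0215,-0.00125],0],[[0,0,0],[-0.022,-0.0215,-0.00125],0],[[0,0,0],[-0.022,-0.0215,-0.00125],0],[[0,0,0],[-0.022,-0.0215,-0.00125],0]]'
python3 -m handwheel '[[[0,0,0],[-0.022,-0.0215,-0.00125],0],[[0,0,0],[-0.022,-0.0215,-0.00125],0],[[0,0,0],[-0.022,-0.0215,-0.00125],0],[[0,0,0],[-0.022,-0.0215,-0.00125],0],[[0,0,0],[-0.022,-0.0215,-0.00125],0]]'
python3 -m handwheel '[[[0,0,0],[-0.022,-0.0215,-0.00125],0],[[0,0,0],[-0.022,-0.0215,-0.00125],0],[[0,0,0],[-0.022,-0.0215,-0.00125],0],[[0,0,0],[-0.022,-0.0215,-0.00125],0],[[0,0,0],[-0.022,-0.0215,-0.00125],0]]'
python3 -m handwheel '[[[0,0,-5.8],[-0.02,-0.02,-0.001],0],[[0,0,-5.8],[0,0,0],0],[[0,0,-5.8],[0,0,0],0],[[0,0,-5.8],[0,0,0],0],[[0,0,0],[0,0,0],0]]'
python3 - <<'E'
from h import *
i=shot('wrist','pics/w1.png');print(i['fx'],i['cx'],i['cy'],pose().round(3),ctrl.read_state()['clock'])
E
```

```text
clock: 0.62
eef_pos: [273.9, 479.8, 237.5]
tool_rot: [-3.141, 0.0, 2.825]
force: [0.1, 0.3, 0.3]
width: 85.5
gripper_force: 0.0
clock: 1.03
eef_pos: [345.0, 343.4, 243.9]
tool_rot: [3.142, 0.0, 2.825]
force: [0.7, 0.2, 0.2]
width: 85.2
gripper_force: 0.0
clock: 1.45
eef_pos: [416.0, 207.0, 250.2]
tool_rot: [3.141, 0.0, 2.825]
force: [-0.7, -0.4, -0.1]
width: 85.4
gripper_force: 0.0
clock: 1.87
eef_pos: [428.4, 182.9, 251.0]
tool_rot: [3.141, -0.0, -3.052]
force: [-0.9, -0.4, 0.2]
width: 85.6
gripper_force: 0.0
390.95559728334973 320.7368665103736 242.10315695549153 [[-9.96000e-01 -8.60000e-02 -0.00000e+00  4.28330e+02]
 [-8.60000e-02  9.96000e-01  0.00000e+00  1.83005e+02]
 [ 0.00000e+00  0.00000e+00 -1.00000e+00  2.51038e+02]
 [ 0.00000e+00  0.00000e+00  0.00000e+00  1.00000e+00]] 1.9167
```

View pics/w1.png

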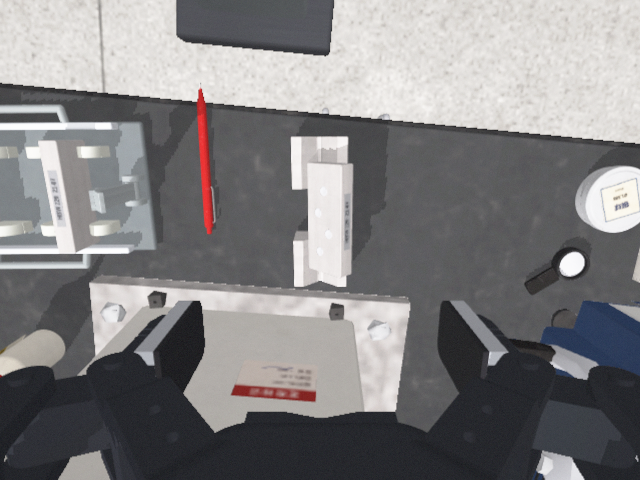

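Run:
```python
import cv2
a=cv2.imread('pics/w1.png')[120:300,270:390]
a=cv2.resize(a,None,fx=3.3,fy=3.3,interpolation=cv2.INTER_CUBIC)
a=cv2.convertScaleAbs(a,alpha=1.6,beta=-160)
cv2.imwrite('pics/w1c.png',a)
```

```text
(no output)
```

View pics/w1c.png

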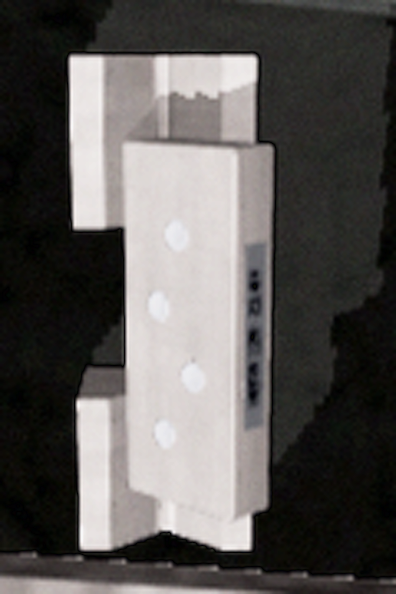

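```bash
cat > b.py <<'E'
from h import *
E
python3 - <<'E'
from h import *
i=shot('wrist')
f=lambda u,v,z:plane(i,270+u/3.3,120+v/3.3,z)
C1,D1,B1=f(124,143,35.3),f(239,150,65),f(272,146,53.7)
C2,D2,B2=f(129,489,35.3),f(235,517,65),f(268,509,53.7)
for n,a,b in(('C',C1,C2),('D',D1,D2),('B',B1,B2)):print(n,a.round(1),b.round(1),np.linalg.norm(b-a).round(1),np.degrees(np.arctan2(b[1]-a[1],b[0]-a[0])).round(2),((a+b)/2).round(1))
# offsets (left, z) from centre: C(-20.5,-9.2) D(9.2,20.5) B(20.5,9.2)
print('v near',[f(*p,40).round(1) for p in((70,55),(258,54),(73,229))],'far',[f(*p,40).round(1) for p in((80,548),(251,550))])
E
```

```text
C [388.  168.4  35.3] [487.4 177.7  35.3] 99.8 5.32 [437.7 173.1  35.3]
D [385.2 198.2  65. ] [482.7 207.   65. ] 97.9 5.17 [433.9 202.6  65. ]
B [384.2 207.3  53.7] [483.6 216.9  53.7] 99.9 5.55 [433.9 212.1  53.7]
v near [array([366. , 152.5,  40. ]), array([361.5, 202.2,  40. ]), array([412. , 156.4,  40. ])] far [array([505.2, 164.8,  40. ]), array([501.5, 214.9,  40. ])]
```

```bash
python3 -m handwheel '[[[6.43,0,0],[0,0,0],0.47],[[6.43,0,0],[0,0,0],0.47],[[6.43,0,0],[0,0,0],0.47],[[6.43,0,0],[0,0,0],0.47],[[6.43,0,0],[0,0,0],0.47]]'
python3 -m handwheel '[[[6.43,0,0],[0,0,0],0.47],[[6.43,0,0],[0,0,0],0.47],[[0,0,0],[0,0,0],0.47]]'
cat > tgt.py <<'E'
from h import *
C=np.array([435.4,192.9,44.5]);a=np.radians(5.4)
L=np.array([-np.sin(a),np.cos(a),0]);Z=np.array([0,0,1.])
tz=(-L-Z)/2**.5;ty=(L-Z)/2**.5;Rm=np.c_[np.cross(ty,tz),ty,tz]
E
python3 - <<'E'
from tgt import *
for d in(-77,13): print(d,[x.round(4) for x in togo(C+d*tz,Rm)])
s=ctrl.read_state();print(s['clock'],s['qpos'].round(2),s['width'])
E
```

```text
clock: 2.38
eef_pos: [428.7, 184.3, 251.9]
tool_rot: [-2.576, 0.004, -3.055]
force: [0.6, -0.1, -0.9]
width: 45.3
gripper_force: 0.0
clock: 2.63
eef_pos: [426.5, 187.7, 247.1]
tool_rot: [-2.352, -0.004, -3.046]
force: [0.1, 1.3, -0.8]
width: 45.3
gripper_force: 0.0
-77 [array([-0.01  ,  0.1465,  0.0626]), array([-0.2445, -0.1205,  0.1906])]
13 [array([-0.0101,  0.1469,  0.1526]), array([-0.2445, -0.1205,  0.1906])]
2.6333 [-0.99  0.66  0.18  1.77  0.47  1.32  0.6 ] 45.27276997617117
```

```bash
python3 -m handwheel '[[[0,0,0],[-0.002,0.0293,0.0125],0.47],[[0,0,0],[-0.002,0.0293,0.0125],0.47],[[0,0,0],[-0.002,0.0293,0.0125],0.47],[[0,0,0],[-0.002,0.0293,0.0125],0.47],[[0,0,0],[-0.002,0.0293,0.0125],0.47]]'
python3 -m handwheel '[[[0,0,0],[0,0,0],0.47]]'
python3 - <<'E'
from tgt import *
for d in(-77,13): print(d,[x.round(4) for x in togo(C+d*tz,Rm)])
i=shot('wrist','pics/w2.png')
g=np.cross(L,Z)
P=[C+50*e*g+21*k*-tz+8*n*-ty for e in(-1,1) for k in(-1,1) for n in (-1,1)]
print([np.round(proj(i,p),0) for p in P])
a=i['pixels'][...,::-1].copy()
for p in P: cv2.circle(a,tuple(int(round(x)) for x in proj(i,p)),2,(0,0,255),-1)
cv2.imwrite('pics/w2.png',a)
E
```

```text
clock: 3.05
eef_pos: [433.7, 243.3, 102.8]
tool_rot: [-2.36, 0.002, -3.056]
force: [0.2, 1.2, -0.0]
width: 44.9
gripper_force: 0.0
clock: 3.13
eef_pos: [431.4, 244.2, 98.7]
tool_rot: [-2.358, -0.004, -3.053]
force: [-0.6, 0.1, 0.2]
width: 45.2
gripper_force: 0.0
-77 [array([ 0.0008,  0.0019, -0.0023]), array([ 0.0819, -0.4025, -0.0655])]
13 [array([0.0002, 0.0018, 0.0877]), array([ 0.0819, -0.4025, -0.0655])]
[array([337., 162.]), array([311., 162.]), array([341., 166.]), array([309., 166.]), array([336., 314.]), array([312., 314.]), array([339., 347.]), array([310., 347.])]
```

View pics/w2.png

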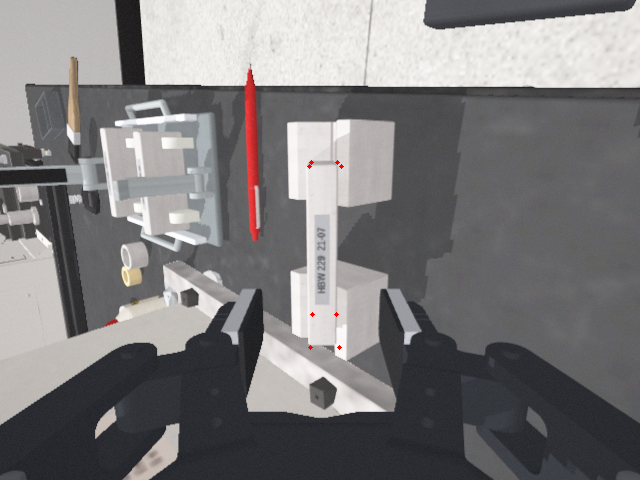

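```bash
python3 -m handwheel '[[[0,0,0],[0,0.0002,0.0175],0.47],[[0,0,0],[0,0.0002,0.0175],0.47],[[0,0,0],[0,0.0002,0.0175],0.47],[[0,0,0],[0,0.0002,0.0175],0.47],[[0,0,0],[0,0.0002,0.0175],0.47]]'
python3 -m handwheel '[[[0,0,0],[0,0,0],0.47]]'
python3 - <<'E'
from tgt import *
print([x.round(4) for x in togo(C+13*tz,Rm)],ctrl.read_state()['force'])
E
```

```text
clock: 3.6
eef_pos: [439.8, 181.1, 43.2]
tool_rot: [-2.358, 0.004, -3.056]
force: [-0.4, 0.3, -0.5]
width: 44.9
gripper_force: 0.0
clock: 3.68
eef_pos: [438.7, 178.0, 42.7]
tool_rot: [-2.353, 0.001, -3.059]
force: [0.7, -0.3, 0.0]
width: 45.3
gripper_force: 0.0
[array([0.002 , 0.0094, 0.001 ]), array([-0.1765, -0.4357, -0.4895])] [ 0.74371786 -0.30917251  0.02292832]
```

```bash
python3 -m handwheel '[[[0,0,0],[0.001,0.004,0.0005],0.47],[[0,0,0],[0.001,0.004,0.0005],0.47],[[0,0,0],[0,0,0],0.47]]'
python3 - <<'E'
from tgt import *
print([x.round(4) for x in togo(C+13*tz,Rm)],ctrl.read_state()['force'])
i=shot('wrist');a=i['pixels'][200:440,200:440,::-1].copy()
cv2.imwrite('pics/w3.png',cv2.resize(a,None,fx=2,fy=2))
E
```

```text
clock: 3.93
eef_pos: [436.2, 189.3, 34.7]
tool_rot: [-2.359, 0.001, -3.052]
force: [0.4, -0.3, -0.9]
width: 45.0
gripper_force: 0.0
[array([ 0.0004, -0.0044,  0.0034]), array([ 0.1847, -0.1463, -0.2474])] [ 0.41592077 -0.2898788  -0.9451733 ]
```

View pics/w3.png

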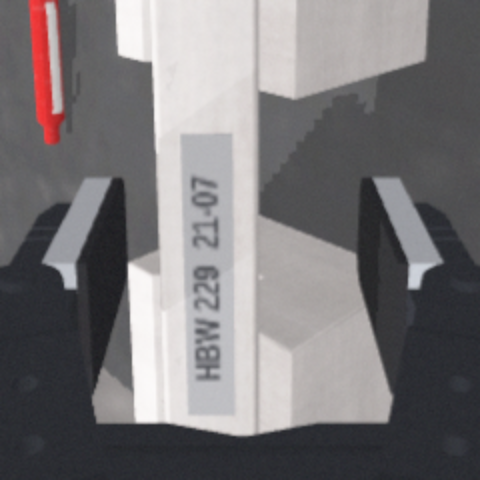

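```bash
for k in 1 2; do python3 -m handwheel '[[[0,0,0],[0,0,0],0.47]]' | head -2
python3 - <<'E'
from tgt import *
print([x.round(4) for x in togo(C+13*tz,Rm)])
E
done
```

```text
clock: 4.07
eef_pos: [436.2, 188.1, 34.8]
[array([ 0.0004, -0.0034,  0.0027]), array([ 0.0641, -0.176 , -0.241 ])]
clock: 4.15
eef_pos: [436.2, 187.6, 34.7]
[array([ 0.0003, -0.0032,  0.0022]), array([ 0.0249, -0.2045, -0.2502])]
```

```bash
python3 -m handwheel '[[[0,0,0],[0,-0.0035,0.002],0.47],[[0,0,0],[0,0,0],0.47],[[0,0,0],[0,0,0],0.47]]' | head -2
python3 - <<'E'
from tgt import *
print([x.round(4) for x in togo(C+13*tz,Rm)])
i=shot('wrist')
g=cv2.cvtColor(i['pixels'],cv2.COLOR_RGB2GRAY)
print(g[330,225:400].tolist())
E
```

```text
clock: 4.4
eef_pos: [436.4, 182.6, 35.6]
[array([ 0.0001,  0.001 , -0.0006]), array([-0.0385, -0.2698, -0.276 ])]
[155, 156, 157, 155, 155, 156, 157, 156, 156, 155, 153, 154, 149, 90, 44, 43, 41, 36, 39, 33, 38, 36, 35, 35, 35, 36, 34, 35, 35, 34, 38, 34, 33, 34, 36, 33, 33, 34, 54, 93, 102, 102, 97, 99, 100, 101, 100, 98, 101, 99, 102, 98, 100, 101, 99, 99, 97, 95, 99, 99, 97, 106, 126, 141, 148, 170, 174, 176, 176, 176, 199, 215, 216, 219, 219, 219, 218, 218, 218, 219, 219, 220, 214, 189, 182, 183, 181, 169, 159, 154, 151, 162, 176, 181, 177, 169, 158, 146, 137, 124, 142, 176, 191, 192, 193, 192, 194, 194, 197, 218, 220, 220, 219, 222, 220, 219, 220, 220, 215, 194, 172, 162, 166, 168, 171, 169, 171, 170, 172, 171, 170, 170, 170, 169, 169, 167, 166, 166, 167, 170, 168, 170, 167, 168, 170, 169, 170, 165, 164, 170, 166, 165, 166, 120, 64, 40, 43, 44, 42, 41, 42, 42, 42, 43, 42, 41, 40, 54, 52, 57, 52, 53, 56, 53, 44]
```

```bash
python3 -m handwheel '[[[0,0,0],[0,0,0],0.85],[[0,0,0],[0,0,0],1],[[0,0,0],[0,0,0],1],[[0,0,0],[0,0,0],1],[[0,0,0],[0,0,0],1]]'
python3 -m handwheel '[[[0,0,0],[0,0,0],1],[[0,0,0],[0,0,0],1]]'
```

```text
clock: 4.87
eef_pos: [436.4, 182.7, 35.8]
tool_rot: [-2.355, -0.0, -3.054]
force: [-0.1, -0.7, 3.5]
width: 15.4
gripper_force: 59.6
clock: 5.03
eef_pos: [436.4, 182.7, 35.8]
tool_rot: [-2.355, -0.0, -3.054]
force: [0.0, -0.7, 5.2]
width: 14.8
gripper_force: 59.7
```

```bash
python3 -m handwheel '[[[0,0,0],[0,-0.005,-0.005],1],[[0,0,0],[0,-0.01,-0.01],1],[[0,0,0],[0,-0.015,-0.015],1],[[0,0,0],[0,-0.02,-0.02],1],[[0,0,0],[0,-0.02,-0.02],1]]'
python3 -m handwheel '[[[0,0,0],[0,-0.02,-0.02],1],[[0,0,0],[0,-0.02,-0.02],1],[[0,0,0],[0,-0.02,-0.02],1],[[0,0,0],[0,-0.01,-0.01],1],[[0,0,0],[0,0,0],1]]'
python3 -m handwheel '[[[-3,0,0],[0,0,0],1],[[-6,0,0],[0,0,0],1],[[-6,0,0],[0,0,0],1],[[-6,0,0],[0,0,0],1],[[-6,0,0],[0,0,0],1]]'
python3 -m handwheel '[[[-6,0,0],[0,0,0],1],[[-6,0,0],[0,0,0],1],[[-4,0,0],[0,0,0],1],[[-2,0,0],[0,0,0],1],[[0,0,0],[0,0,0],1]]'
```

```text
clock: 5.45
eef_pos: [435.9, 183.9, 135.0]
tool_rot: [-2.358, -0.001, -3.053]
force: [0.4, -0.1, -5.6]
width: 15.2
gripper_force: 58.8
clock: 5.87
eef_pos: [437.3, 184.2, 236.3]
tool_rot: [-2.362, 0.005, -3.054]
force: [0.5, -0.8, -5.5]
width: 15.5
gripper_force: 59.1
clock: 6.28
eef_pos: [435.5, 183.5, 232.9]
tool_rot: [-2.832, -0.001, -3.053]
force: [-0.7, -0.6, -5.6]
width: 15.1
gripper_force: 59.4
clock: 6.7
eef_pos: [435.3, 179.5, 232.6]
tool_rot: [-3.14, -0.003, -3.059]
force: [-0.5, -0.4, -6.0]
width: 15.3
gripper_force: 59.5
```

```bash
python3 -m handwheel '[[[0,0,0],[0.0026,-0.02,0],1],[[0,0,0],[0.0026,-0.03,0],1],[[0,0,0],[0.0026,-0.03,0],1],[[0,0,0],[0.0026,-0.03,0],1],[[0,0,0],[0.0026,-0.03,0],1]]' | head -2
python3 -m handwheel '[[[0,0,0],[0.0026,-0.03,0],1],[[0,0,0],[0.0026,-0.03,0],1],[[0,0,0],[0.0026,-0.03,0],1],[[0,0,0],[0.0026,-0.03,0],1],[[0,0,0],[0.0026,-0.02,0],1]]' |head -2
python3 -m handwheel '[[[0,0,0],[0,0,0],1],[[0,0,0],[0,0,0],1],[[0,0,0],[0,0,0],1]]'
python3 - <<'E'
from h import *
i=shot('wrist','pics/w4f.png');print(pose().round(4).tolist())
a=i['pixels'][60:360,120:520,::-1]
cv2.imwrite('pics/w4.png',cv2.resize(a,None,fx=2,fy=2,interpolation=cv2.INTER_CUBIC))
E
```

```text
clock: 7.12
eef_pos: [434.4, 41.9, 232.5]
clock: 7.53
eef_pos: [434.1, -100.4, 232.6]
clock: 7.78
eef_pos: [434.6, -96.6, 232.7]
tool_rot: [3.141, -0.002, -3.052]
force: [0.2, 1.2, -5.3]
width: 15.4
gripper_force: 59.7
[[-0.9959, -0.0906, -0.0018, 434.7776], [-0.0906, 0.9959, 0.0005, -96.3276], [0.0018, 0.0007, -1.0, 232.8745], [0.0, 0.0, 0.0, 1.0]]
```

View pics/w4.png

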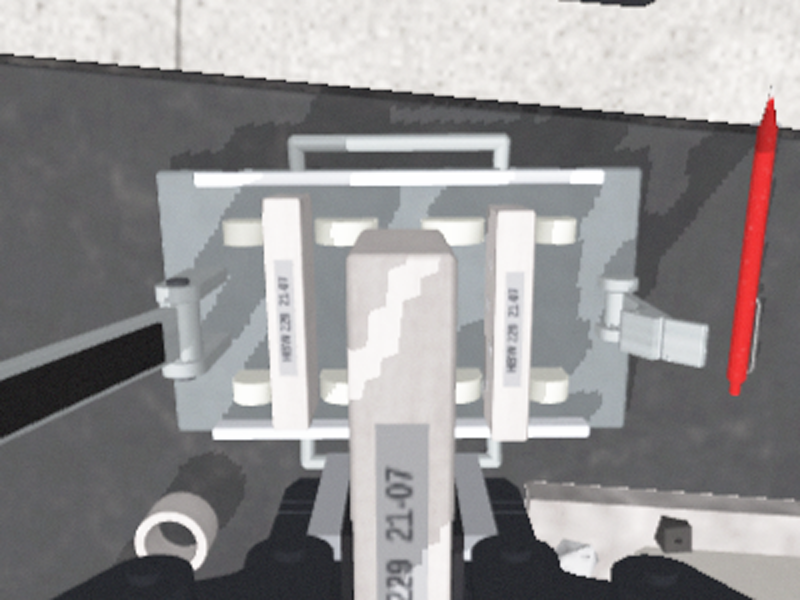

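Run:
```python
from h import *
i=shot('wrist')
f=lambda u,v,z:plane(i,120+u/2,60+v/2,z)
c=[f(*p,10) for p in((157,171),(641,168),(180,430),(625,427))]
print('plate',[x.round(1)[:2] for x in c],'ctr',np.mean(c,0).round(1))
def ang(a,b):return np.degrees(np.arctan2(b[1]-a[1],b[0]-a[0])).round(2)
print('y-dir',ang(c[0],c[2]),ang(c[1],c[3]),'x-dir+90',ang(c[1],c[0])+90,ang(c[3],c[2])+90)
cb=[f(*p,52) for p in((498,210),(535,209),(491,440),(526,440))]
hb=[f(*p,52) for p in((263,197),(301,197),(272,430),(310,430))]
for n,b in(('catch',cb),('hinge',hb)):print(n,[x.round(1)[:2] for x in b],np.mean(b,0).round(1),ang((b[0]+b[1])/2,(b[2]+b[3])/2))
print('mid',(np.mean(cb+hb,0)).round(1))
T=pose()
for nm,p in(('top',[50,-8,-34]),('top',[50,8,-34]),('bot',[50,-8,8]),('bot',[50,8,8])):
    q=proj(i,(T@[*p,1])[:3]);print(nm,(round((q[0]-120)*2,1),round((q[1]-60)*2,1)))
# edges of held block at rows
g=cv2.cvtColor(i['pixels'],cv2.COLOR_RGB2GRAY)
print(T[:3,3],ctrl.read_state()['width'])
```

```text
plate [array([ 387.8, -211.4]), array([366.3,   7.8]), array([ 512. , -198.6]), array([490.3,  21.1])] ctr [439.1 -95.3  10. ]
y-dir 5.87 6.16 x-dir+90 5.609999999999999 5.650000000000006
catch [array([388.6, -60.1]), array([386.8, -45.1]), array([488. , -50.8]), array([486.6, -35.4])] [437.5 -47.9  52. ] 5.42
hinge [array([ 392.2, -155.8]), array([ 390.8, -140.5]), array([ 492.1, -147.3]), array([ 490.6, -130.6])] [ 441.4 -143.6   52. ] 5.26
mid [439.5 -95.7  52. ]
top (np.float64(339.6), np.float64(262.9))
top (np.float64(453.8), np.float64(262.9))
bot (np.float64(356.2), np.float64(233.3))
bot (np.float64(439.5), np.float64(233.4))
[434.92039759 -96.33814418 233.01773716] 15.0343654022809
```

```bash
python3 -m handwheel '[[[0,0,-0.3],[-0.005,-0.0005,0.015],1],[[0,0,0],[0,0,0.025],1],[[0,0,0],[0,0,0.03],1],[[0,0,0],[0,0,0.03],1],[[0,0,0],[0,0,0.03],1]]' | head -2
python3 -m handwheel '[[[0,0,0],[0,0,0.02],1],[[0,0,0],[0,0,0.01],1],[[0,0,0],[0,0,0],1],[[0,0,0],[0,0,0],1],[[0,0,0],[0,0,0],1]]'
cat > rk.py <<'E'
from h import *
a=np.radians(5.5);Y=np.array([np.cos(a),np.sin(a),0]);X=np.array([np.sin(a),-np.cos(a),0]);Z=np.array([0,0,1.])
O=np.array([439.3,-95.5,0])
Rv=np.c_[-Y,-X,-Z]
E
python3 - <<'E'
from rk import *
print([x.round(4) for x in togo([440,-96.2,18],Rv)])
i=shot('wrist','pics/w5f.png');a=i['pixels'][60:460,70:570,::-1].copy()
cv2.imwrite('pics/w5.png',cv2.resize(a,None,fx=1.5,fy=1.5,interpolation=cv2.INTER_CUBIC))
E
```

```text
clock: 8.3
eef_pos: [440.8, -96.7, 102.5]
clock: 8.72
eef_pos: [441.1, -97.6, 74.1]
tool_rot: [-3.141, 0.002, -3.047]
force: [-0.5, 0.4, -4.8]
width: 15.8
gripper_force: 59.7
[array([0.0011, 0.0015, 0.0561]), array([-0.0228,  0.0889, -0.084 ])]
```

View pics/w5.png

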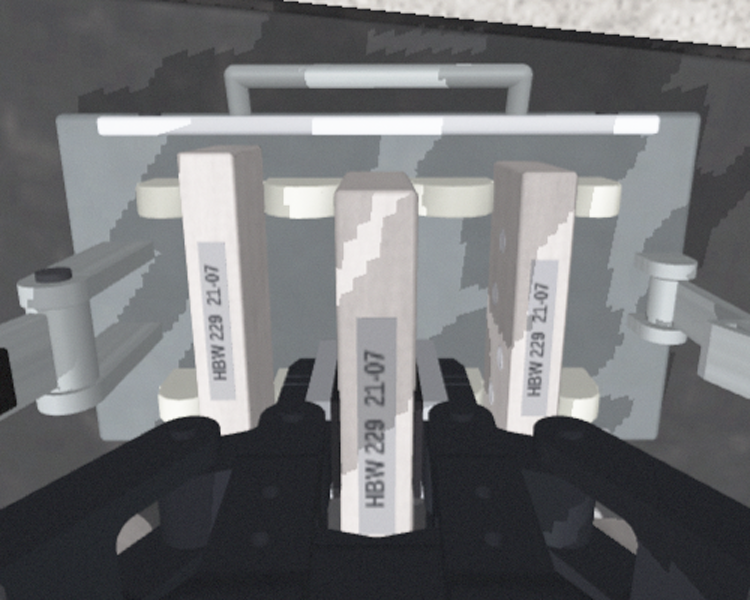

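```bash
python3 -m handwheel '[[[0,0,-0.1],[0.0005,0.0003,0.01],1],[[0,0,0],[0,0,0.01],1],[[0,0,0],[0,0,0.01],1],[[0,0,0],[0,0,0.005],1],[[0,0,0],[0,0,0],1]]'
python3 -m handwheel '[[[0,0,0],[0,0,0],1],[[0,0,0],[0,0,0],1]]'
python3 - <<'E'
from rk import *
print([x.round(4) for x in togo([440,-96.2,18],Rv)])
E
```

```text
clock: 9.18
eef_pos: [440.9, -98.0, 39.5]
tool_rot: [3.141, -0.0, -3.046]
force: [0.0, -0.3, -6.3]
width: 15.2
gripper_force: 59.7
clock: 9.35
eef_pos: [441.0, -98.1, 40.1]
tool_rot: [-3.141, 0.0, -3.047]
force: [0.2, -0.8, -6.3]
width: 15.0
gripper_force: 59.7
[array([0.0008, 0.002 , 0.0221]), array([-0.0085,  0.0166, -0.053 ])]
```

```bash
python3 -m handwheel '[[[0,0,0],[0,0.0008,0],1],[[0,0,0],[0,0,0.004],1],[[0,0,0],[0,0,0.004],1],[[0,0,0],[0,0,0.004],1],[[0,0,0],[0,0,0],1]]'
python3 - <<'E'
from rk import *
i=shot('wrist','pics/w6f.png')
g=cv2.cvtColor(i['pixels'],cv2.COLOR_RGB2GRAY)
e=cv2.Sobel(cv2.GaussianBlur(g,(1,5),0),cv2.CV_32F,1,0)
for r in range(150,300,25):
    x=e[r];idx=[(k,int(x[k])) for k in range(100,560) if abs(x[k])>60 and abs(x[k])==abs(x[k-2:k+3]).max()];print(r,idx)
E
```

```text
clock: 9.77
eef_pos: [439.2, -97.2, 28.4]
tool_rot: [3.14, -0.004, -3.046]
force: [-0.4, -1.1, -6.3]
width: 15.1
gripper_force: 59.8
150 [(264, 109), (314, -106)]
175 [(540, 111)]
200 [(140, 257), (189, -171), (222, 153), (294, 93), (316, 148), (346, -118), (420, -189), (451, 141), (500, -151)]
225 [(105, -136), (112, 223), (143, 96), (191, -173), (223, 156), (243, 152), (294, 129), (298, 171), (322, -160), (347, -122), (350, 89), (419, -104), (449, 142), (499, 200), (530, -107)]
250 [(146, 404), (194, -182), (293, 348), (346, -127), (432, -79), (447, 140), (495, -212), (517, 120), (544, -123)]
275 [(111, 63), (123, -134), (149, 417), (159, -107), (164, -73), (184, 97), (196, -174), (295, 164), (307, -124), (334, 129), (346, -152), (415, 155), (430, -122), (445, 125), (458, -128), (482, 110), (492, -212), (517, 107)]
```

```bash
python3 -m handwheel '[[[0,0,0],[0,0,0.004],1],[[0,0,0],[0,0,0.003],1],[[0,0,0],[0,0,0],1],[[0,0,0],[0,0,0],1]]' | sed -n '2p;4p'
python3 -m handwheel '[[[0,0,0],[0,0,0.001],1],[[0,0,0],[0,0,0],1],[[0,0,0],[0,0,0],1]]'| sed -n '2p;4p'
python3 -m handwheel '[[[0,0,0],[0,0,0.001],1],[[0,0,0],[0,0,0],1],[[0,0,0],[0,0,0],1]]'| sed -n '2p;4p'
```

```text
eef_pos: [439.2, -97.2, 21.7]
force: [-0.3, 0.6, -5.6]
eef_pos: [439.2, -97.1, 20.6]
force: [1.0, 0.1, -5.9]
eef_pos: [439.1, -97.1, 19.4]
force: [-0.2, 0.6, -5.5]
```

```bash
python3 -m handwheel '[[[0,0,0],[0,0,0.001],1],[[0,0,0],[0,0,0],1],[[0,0,0],[0,0,0],1]]'| sed -n '2p;4p'
python3 -m handwheel '[[[0,0,0],[0,0,0.001],1],[[0,0,0],[0,0,0],1],[[0,0,0],[0,0,0],1]]'| sed -n '2p;4p'
```

```text
eef_pos: [439.2, -97.1, 18.9]
force: [-1.2, 0.8, 4.6]
eef_pos: [439.2, -97.1, 18.8]
force: [-3.4, 0.9, 18.3]
```

```bash
python3 -m handwheel '[[[0,0,0],[0,0,-0.0008],1],[[0,0,0],[0,0,0],1]]'| sed -n '2p;4p'
python3 -m handwheel '[[[0,0,0],[0,0,0],0.75],[[0,0,0],[0,0,0],0.68],[[0,0,0],[0,0,0],0.68],[[0,0,0],[0,0,0],0.68]]'
python3 -m handwheel '[[[0,0,0],[0,0,-0.003],0.68],[[0,0,0],[0,0,-0.006],0.68],[[0,0,0],[0,0,-0.01],0.68],[[0,0,0],[0,0,-0.015],0.68],[[0,0,0],[0,0,-0.02],0.68]]'
python3 -m handwheel '[[[0,0,0],[0,0,-0.03],0.68],[[0,0,0],[0,0,-0.03],0.68],[[0,0,0],[0,0,-0.03],1],[[0,0,0],[0,0,-0.03],1],[[0,0,0],[0,0,0],1]]'
python3 - <<'E'
from rk import *
for n in('wrist','top','scene'): 
    i=shot(n,f'pics/{n}7.png')
    if n=='wrist': w=i['pixels']
    if n=='scene': s=i['pixels'];print([np.round(proj(i,O+X*90+Z*60),1),np.round(proj(i,O+X*140+Z*235),1)])
    if n=='top': print([np.round(proj(i,O+X*90+Z*60),1)])
a=cv2.resize(w[80:380,120:520,::-1],None,fx=1.3,fy=1.3)
b=cv2.resize(s[220:400,280:500,::-1],None,fx=2,fy=2,interpolation=cv2.INTER_CUBIC)[:390,:280*2]
c=np.zeros((390,800,3),np.uint8);c[:a.shape[0],:400]=cv2.resize(a,(400,390));c[:b.shape[0],400:]=cv2.resize(b,(400,b.shape[0]))
cv2.imwrite('pics/v7.png',c);print(b.shape)
E
```

```text
eef_pos: [439.2, -97.1, 18.8]
force: [-2.6, 0.3, 10.0]
clock: 11.65
eef_pos: [439.3, -97.1, 18.1]
tool_rot: [3.141, -0.004, -3.046]
force: [0.9, 0.8, -0.1]
width: 27.5
gripper_force: 0.0
clock: 12.07
eef_pos: [438.6, -96.9, 72.5]
tool_rot: [3.14, -0.006, -3.046]
force: [0.4, -0.3, 0.0]
width: 27.1
gripper_force: 0.0
clock: 12.48
eef_pos: [442.9, -97.3, 197.3]
tool_rot: [-3.14, 0.005, -3.046]
force: [0.7, 0.1, -0.3]
width: 0.2
gripper_force: 0.0
[array([419.5, 217.4])]
[array([412.1, 334.5]), array([456.6, 249.7])]
(360, 440, 3)
```

View pics/v7.png

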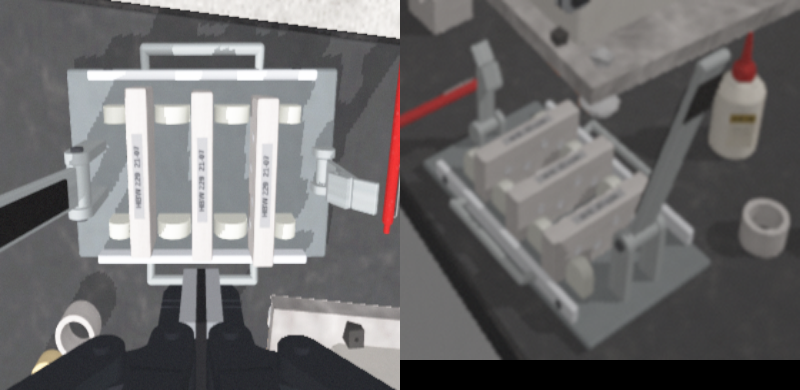

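```bash
cat >> rk.py <<'E'
O[1]=-96.5
def rp(): 
    T=pose();s=ctrl.read_state();d=T[:3,3]-O;print('rack xyz',np.round([d@X,d@Y,d@Z],1),'F',np.round([s['force']@X,s['force']@Y,s['force'][2]],1),'t',round(s['clock'],2),'rot',np.round(np.degrees(R.from_matrix(T[:3,:3].T@Rv).as_rotvec()),2))
E
python3 -m handwheel '[[[0,0,0],[0,0,-0.02],1],[[0,0,0],[0,0,-0.025],1],[[0,0,0],[0,0,-0.02],1],[[0,0,0],[0,0,-0.01],1],[[0,0,0],[0,0,0],1]]'>/dev/null
python3 -c 'from rk import *;rp()'
python3 -m handwheel '[[[0,0,0],[0,-0.02,0],1],[[0,0,0],[0,-0.03,0],1],[[0,0,0],[0,-0.035,0],1],[[0,0,0],[0,-0.035,0],1],[[0,0,0],[0,-0.035,0],1]]' | sed -n '2p;4p'
python3 -m handwheel '[[[0,0,0],[0,-0.03,0],1],[[0,0,0],[0,-0.01,0],1],[[0,0,0],[0,0,0],1],[[0,0,0],[0,0,0],1]]' | sed -n '2p;4p'
python3 -c 'from rk import *;rp()'
```

```text
rack xyz [  0.9   1.4 267.9] F [ 0.3 -0.   0.1] t 13.05 rot [ 0.02 -0.16 -0.04]
eef_pos: [453.7, -252.6, 264.9]
force: [0.8, 0.1, 0.2]
eef_pos: [458.0, -290.0, 265.3]
force: [1.1, 0.2, -0.3]
rack xyz [194.4   0.  265.3] F [-0.1  1.1 -0.3] t 13.8 rot [ 0.23 -0.38 -0.04]
```

```bash
python3 -m handwheel '[[[0,0,0],[0,0,0.015],1],[[0,0,0],[0,0,0.02],1],[[0,0,0],[0,0,0.017],1],[[0,0,0],[0,0,0.01],1],[[0,0,0],[0,0,0],1]]'>/dev/null
python3 -c 'from rk import *;rp()'
python3 -m handwheel '[[[0,0,0],[0,0.01,0],1],[[0,0,0],[0,0.01,0],1],[[0,0,0],[0,0.01,0],1],[[0,0,0],[0,0.01,0],1],[[0,0,0],[0,0.01,0],1]]' | sed -n '2p;4p'
python3 -m handwheel '[[[0,0,0],[0,0.01,0],1],[[0,0,0],[0,0.01,0],1],[[0,0,0],[0,0.01,0],1],[[0,0,0],[0,0,0],1],[[0,0,0],[0,0,0],1]]' | sed -n '2p;4p'
python3 - <<'E'
from rk import *
rp();i=shot('scene','pics/s8.png')
E
```

```text
rack xyz [192.9  -0.6 202.9] F [-0.7 -1.  -0.3] t 14.22 rot [ 0.25 -0.46  0.13]
eef_pos: [454.1, -240.4, 205.9]
force: [0.3, -0.9, 2.0]
eef_pos: [450.8, -210.9, 205.1]
force: [-0.8, -0.3, -0.1]
rack xyz [114.9   0.5 205.1] F [ 0.2 -0.8 -0.1] t 15.05 rot [ 0.07 -0.26  0.03]
```

```bash
python3 -m handwheel '[[[0,0,0],[0,0.01,0],1],[[0,0,0],[0,0.01,0],1],[[0,0,0],[0,0.01,0],1],[[0,0,0],[0,0.01,0],1],[[0,0,0],[0,0,0],1]]' | sed -n '4p'
python3 -c 'from rk import *;rp()'
python3 -m handwheel '[[[0,0,0],[0,0.0102,0.0025],1],[[0,0,0],[0,0.0102,0.003],1],[[0,0,0],[0,0.0102,0.0035],1],[[0,0,0],[0,0.0102,0.004],1],[[0,0,0],[0,0,0],1]]' | sed -n '4p'
python3 - <<'E'
from rk import *
rp();i=shot('scene','pics/s9.png')
g=cv2.cvtColor(i['pixels'],cv2.COLOR_RGB2GRAY)
for t in (1.6,1.3,1.1,.9,.7): print(t,np.round(proj(i,O+X*(90-182*np.cos(t))+Z*(60+182*np.sin(t)))))
E
```

```text
force: [-0.2, 0.3, -0.2]
rack xyz [ 72.8   0.5 205.2] F [-0.3 -0.2 -0.2] t 15.52 rot [ 0.13 -0.26  0.16]
force: [0.2, 0.6, -0.9]
rack xyz [3.210e+01 1.000e-01 1.916e+02] F [-0.6  0.2 -0.9] t 15.93 rot [ 0.15 -0.31  0.15]
1.6 [429. 226.]
1.3 [396. 209.]
1.1 [378. 206.]
0.9 [362. 208.]
0.7 [350. 215.]
```

Run:
```python
from rk import *
a=cv2.imread('pics/scene7.png',0);i=shot('wrist');c=cv2.imread('pics/s9.png',0)
s=shot('scene')
T=1.85
for r in(60,100,140,170):
    u,v=np.round(proj(s,O+X*(90-r*np.cos(T))+Z*(60+r*np.sin(T)))).astype(int);print(r,(u,v),a[v,u-20:u+20:3],c[v,u-20:u+20:3])
# along hinge: bar's visible edges at scene rows through r=60 for several angles
for t in(1.5,1.3,1.1,.9):
    u,v=np.round(proj(s,O+X*(90-60*np.cos(t))+Z*(60+60*np.sin(t)))).astype(int);print(t,(u,v),a[v,u-6:u+7:3],c[v,u-6:u+7:3])
```

```text
60 (np.int64(425), np.int64(311)) [157 157 157 152  94 102 104 105  98  70  67  66  66  65] [138 140 143 161 153 113 135 103  71  71  68  67  67  65]
100 (np.int64(435), np.int64(293)) [ 55  55  53  68 100 106 103 105  71  53  54  52  94 124] [ 54  54  55  53  53  53  53  55  54  55  54  54  95 125]
140 (np.int64(445), np.int64(273)) [ 66  66  62  84  95  40  37  35  40  96 122 125 127 127] [ 65  67  67  66  66  65  69  67  65  97 124 126 128 127]
170 (np.int64(454), np.int64(257)) [ 69  64  75  98 103 101  95  64  99 128  59  59  63  66] [ 69  67  70  68  66  66  64  70 115 129  59  58  64  67]
1.5 (np.int64(414), np.int64(300)) [124 123  73  62  57] [141 125  74  63  61]
1.3 (np.int64(408), np.int64(297)) [102 130 114  63  55] [140 140 120  65  56]
1.1 (np.int64(402), np.int64(294)) [137 110 134  91  56] [139 139 141 140  85]
0.9 (np.int64(396), np.int64(294)) [160 157 137 110 134] [151 123 139 139 141]
```

```bash
python3 -m handwheel '[[[0,0,0],[0,0.01,0.0073],1],[[0,0,0],[0,0.01,0.0073],1],[[0,0,0],[0,0.01,0.0073],1],[[0,0,0],[0,0,0],1]]' | sed -n '4p'
python3 -c 'from rk import *;rp()'
python3 -m handwheel '[[[0,0,0],[0,0.0065,0.0075],1],[[0,0,0],[0,0.006,0.0075],1],[[0,0,0],[0,0.006,0.0075],1],[[0,0,0],[0,0.0055,0.0075],1],[[0,0,0],[0,0,0],1]]' | sed -n '4p'
python3 -c 'from rk import *;rp()'
python3 -m handwheel '[[[0,0,0],[0,0.0045,0.0075],1],[[0,0,0],[0,0.0045,0.0075],1],[[0,0,0],[0,0.004,0.0075],1],[[0,0,0],[0,0.0035,0.0075],1],[[0,0,0],[0,0,0],1]]' | sed -n '4p'
python3 -c 'from rk import *;rp()'
```

```text
force: [0.2, 0.4, -0.7]
rack xyz [  3.7  -0.  169.6] F [-0.4  0.3 -0.7] t 16.42 rot [ 0.12 -0.32  0.04]
force: [-0.8, 1.1, -0.5]
rack xyz [-20.3  -0.5 139.1] F [-1.1 -0.7 -0.5] t 16.83 rot [ 0.11 -0.37  0.05]
force: [0.1, 0.2, 0.1]
rack xyz [-36.8  -0.6 109. ] F [-0.2  0.1  0.1] t 17.25 rot [ 0.1  -0.38  0.04]
```

```bash
python3 -m handwheel '[[[0,0,0],[0,0.004,0.006],1],[[0,0,0],[0,0.004,0.006],1],[[0,0,0],[0,0.003,0.006],1],[[0,0,0],[0,0.001,0.003],1],[[0,0,0],[0,0,0],1]]' >/dev/null
python3 -c 'from rk import *;rp()'
python3 -m handwheel '[[[0,0,0],[0,0.001,0.003],1],[[0,0,0],[0,0.001,0.003],1],[[0,0,0],[0,0,0],1]]' >/dev/null
python3 -c 'from rk import *;rp()'
python3 -m handwheel '[[[0,0,0],[0,0.0005,0.002],1],[[0,0,0],[0,0,0],1],[[0,0,0],[0,0,0],1]]' >/dev/null
python3 -c 'from rk import *;rp()'
```

```text
rack xyz [-48.3  -0.2  88.7] F [ 0.3 -0.4  0.5] t 17.67 rot [ 0.07 -0.31  0.01]
rack xyz [-49.8   0.   83. ] F [0.9 0.1 0.4] t 17.92 rot [ 0.06 -0.26 -0.04]
rack xyz [-50.2   0.1  81.3] F [ 0.2  1.  -0.3] t 18.17 rot [ 0.06 -0.24 -0.04]
```

```bash
python3 -m handwheel '[[[0,0,0],[0,0,0.002],1],[[0,0,0],[0,0,0.002],1],[[0,0,0],[0,0,0],1],[[0,0,0],[0,0,0],1]]' >/dev/null
python3 -c 'from rk import *;rp()'
python3 -m handwheel '[[[0,0,0],[0,0,0.002],1],[[0,0,0],[0,0,0],1],[[0,0,0],[0,0,0],1]]' >/dev/null
python3 -c 'from rk import *;rp()'
python3 -m handwheel '[[[0,0,0],[0,0,0.002],1],[[0,0,0],[0,0,0],1],[[0,0,0],[0,0,0],1]]' >/dev/null
python3 -c 'from rk import *;rp()'
python3 -m handwheel '[[[0,0,0],[0,0,0.002],1],[[0,0,0],[0,0,0],1],[[0,0,0],[0,0,0],1]]' >/dev/null
python3 -c 'from rk import *;rp()'
```

```text
rack xyz [-50.2   0.1  77.3] F [0.  0.2 1. ] t 18.5 rot [ 0.05 -0.25 -0.04]
rack xyz [-50.3   0.1  75.5] F [-0.4 -0.   4.1] t 18.75 rot [ 0.05 -0.23 -0.03]
rack xyz [-50.3   0.   73.3] F [-0.5 -0.1  1.3] t 19.0 rot [ 0.06 -0.24 -0.04]
rack xyz [-50.4   0.1  71.2] F [-0.7 -0.7  1.4] t 19.25 rot [ 0.07 -0.24 -0.03]
```

```bash
for k in 1; do
python3 -m handwheel '[[[0,0,0],[0,0,0.0015],1],[[0,0,0],[0,0,0],1],[[0,0,0],[0,0,0],1]]' >/dev/null
python3 -c 'from rk import *;rp()'
python3 -m handwheel '[[[0,0,0],[0,0,0.0015],1],[[0,0,0],[0,0,0],1],[[0,0,0],[0,0,0],1]]' >/dev/null
python3 -c 'from rk import *;rp()'
python3 -m handwheel '[[[0,0,0],[0,0,0.0015],1],[[0,0,0],[0,0,0],1],[[0,0,0],[0,0,0],1]]' >/dev/null
python3 -c 'from rk import *;rp()'
done
```

```text
rack xyz [-49.9  -0.1  69.6] F [ 0.2 -0.9  1. ] t 19.5 rot [ 0.04 -0.27 -0.06]
rack xyz [-50.   -0.1  68.2] F [ 0.4 -0.9  0.8] t 19.75 rot [ 0.05 -0.26 -0.05]
rack xyz [-50.2  -0.1  66.7] F [ 0.7 -0.2  0.2] t 20.0 rot [ 0.05 -0.25 -0.05]
```

```bash
python3 -m handwheel '[[[0,0,0],[0,0,0.001],1],[[0,0,0],[0,0,0],1],[[0,0,0],[0,0,0],1]]' >/dev/null
python3 -c 'from rk import *;rp()'
python3 -m handwheel '[[[0,0,0],[0,0,0.001],1],[[0,0,0],[0,0,0],1],[[0,0,0],[0,0,0],1]]' >/dev/null
python3 -c 'from rk import *;rp()'
python3 -m handwheel '[[[0,0,0],[0,0,0.001],1],[[0,0,0],[0,0,0],1],[[0,0,0],[0,0,0],1]]' >/dev/null
python3 - <<'E'
from rk import *
rp();s=shot('scene','pics/s10.png');w=shot('wrist','pics/w10.png')
for t in(0,.05,.1): print(t,[np.round(proj(s,O+X*(90-r*np.cos(t)+3*np.sin(t))+Z*(60+r*np.sin(t)+3)+Y*y)).tolist() for r in(60,182) for y in(-11,11)])
E
```

```text
rack xyz [-50.2  -0.   65.8] F [-0.9 -0.1  1.1] t 20.25 rot [ 0.05 -0.25 -0.04]
rack xyz [-50.2   0.1  64.9] F [-0.1  0.8 -0.1] t 20.5 rot [ 0.05 -0.23 -0.04]
rack xyz [-50.2   0.2  64.5] F [-0.5 -1.4 10. ] t 20.75 rot [ 0.02 -0.2  -0.03]
0 [[377.0, 311.0], [389.0, 305.0], [326.0, 267.0], [338.0, 261.0]]
0.05 [[378.0, 310.0], [390.0, 303.0], [326.0, 262.0], [338.0, 257.0]]
0.1 [[378.0, 309.0], [390.0, 302.0], [326.0, 258.0], [338.0, 253.0]]
```

```bash
python3 -m handwheel '[[[0,0,0],[0,0,0.001],1],[[0,0,0],[0,0,0],1],[[0,0,0],[0,0,0],1]]' >/dev/null
python3 -c 'from rk import *;rp()'
python3 -m handwheel '[[[0,0,0],[0,0,0.0005],1],[[0,0,0],[0,0,0],1],[[0,0,0],[0,0,0],1]]' >/dev/null
python3 -c 'from rk import *;rp()'
```

```text
rack xyz [-50.2   0.2  64.2] F [-0.8 -3.5 21. ] t 21.1 rot [-0.01 -0.17 -0.02]
rack xyz [-50.2   0.2  64.1] F [-1.1 -3.9 25.4] t 21.35 rot [-0.03 -0.15 -0.02]
```

```bash
python3 -m handwheel '[[[0,0,0],[0,0,-0.003],1],[[0,0,0],[0,0,-0.01],1],[[0,0,0],[0,0,-0.02],1],[[0,0,0],[0,0,-0.03],1],[[0,0,0],[0,0,-0.03],1]]' |sed -n '2p;4p'
python3 -m handwheel '[[[0,0,0],[0.02,0,-0.03],1],[[0,0,0],[0.02,-0.02,-0.02],1],[[0,0,0],[0,-0.02,0],1],[[0,0,0],[0,0,0],1],[[0,0,0],[0,0,0],1]]' |sed -n '2p;4p'
python3 - <<'E'
from rk import *
rp();s=shot('scene','pics/s11.png');w=shot('wrist','pics/w11.png')
a=cv2.imread('pics/scene7.png',0);b=cv2.imread('pics/s11.png',0)
u,v=np.round(proj(s,O-X*100+Z*85)).astype(int);print('catch',u,v)
K=4;A=cv2.resize(a,None,fx=K,fy=K,interpolation=cv2.INTER_CUBIC);B=cv2.resize(b,None,fx=K,fy=K,interpolation=cv2.INTER_CUBIC)
for nm,(u,v) in dict(catch=(u,v),left=(u-50,v+20),plate=np.round(proj(s,O-X*105-Y*50+Z*10)).astype(int)).items():
    h=9;t=A[(v-h)*K:(v+h)*K,(u-h)*K:(u+h)*K];R_=B[(v-h-6)*K:(v+h+6)*K,(u-h-6)*K:(u+h+6)*K]
    m=cv2.matchTemplate(R_,t,cv2.TM_CCOEFF_NORMED);_,mx,_,l=cv2.minMaxLoc(m);print(nm,mx,(np.array(l)/K-6))
# edges of bar in scene across its width at several r
for r in(60,120,150,175):
  p=[proj(s,O+X*(90-r)+Z*63+Y*y) for y in np.arange(-25,26,3)];print(r,[int(b[int(round(q[1])),int(round(q[0]))]) for q in p])
# wrist: same, sampled along bar direction past its end at y=0 and across
g=cv2.cvtColor(w['pixels'],cv2.COLOR_RGB2GRAY)
for r in(60,120,150,175):
  p=[proj(w,O+X*(90-r)+Z*63+Y*y) for y in np.arange(-25,26,2.5)];print('w',r,np.round(p[10]).tolist(),[int(g[int(round(q[1])),int(round(q[0]))]) if 0<=q[1]<480 and 0<=q[0]<640 else -1 for q in p])
E
```

```text
eef_pos: [433.9, -46.4, 155.9]
force: [0.1, -0.3, 0.9]
eef_pos: [399.0, -91.2, 205.7]
force: [0.1, 0.6, -0.0]
rack xyz [ -9.1 -39.6 205.7] F [-0.6  0.2 -0. ] t 22.18 rot [ 0.02 -0.21 -0.22]
catch 329 250
catch 0.9997219443321228 [0. 0.]
left 0.9688370823860168 [0. 0.]
plate 0.971789538860321 [0.   0.25]
60 [129, 129, 125, 111, 132, 144, 141, 143, 144, 145, 144, 137, 130, 130, 131, 130, 144]
120 [123, 124, 111, 104, 133, 144, 141, 141, 143, 142, 142, 150, 152, 145, 145, 152, 152]
150 [145, 127, 118, 108, 63, 39, 39, 40, 40, 39, 41, 54, 78, 89, 81, 81, 69]
175 [69, 94, 99, 107, 136, 149, 149, 146, 143, 142, 140, 100, 76, 65, 68, 70, 68]
w 60 [268.0, 277.0] [132, 132, 131, 132, 132, 133, 223, 227, 220, 223, 226, 226, 222, 227, 207, 176, 177, 195, 197, 199, 242]
w 120 [345.0, 277.0] [132, 130, 129, 129, 129, 134, 225, 225, 219, 222, 222, 223, 217, 223, 196, 177, 178, 163, 42, 39, 43]
w 150 [384.0, 276.0] [131, 130, 129, 131, 127, 133, 44, 45, 43, 41, 49, 43, 46, 42, 77, 176, 175, 176, 222, 219, 223]
w 175 [416.0, 276.0] [154, 208, 190, 173, 174, 137, 227, 223, 217, 217, 223, 223, 216, 220, 179, 161, 163, 162, 164, 128, 131]
```

Run:
```python
from rk import *
s=shot('scene');a=cv2.imread('pics/scene7.png',0);b=cv2.cvtColor(s['pixels'],cv2.COLOR_RGB2GRAY)
for x in(-48,0,48):
  for y in(-42,42):
    u,v=np.round(proj(s,O+X*x+Y*y+Z*48)).astype(int);h=6
    m=cv2.matchTemplate(b[v-h-4:v+h+4,u-h-4:u+h+4],a[v-h:v+h,u-h:u+h],cv2.TM_CCOEFF_NORMED);_,mx,_,l=cv2.minMaxLoc(m);print(x,y,round(mx,3),np.array(l)-4)
rp()
```

```text
-48 -42 0.994 [0 0]
-48 42 0.999 [0 0]
0 -42 0.96 [0 0]
0 42 0.999 [0 0]
48 -42 0.922 [0 0]
48 42 0.811 [0 1]
rack xyz [-11.  -39.4 205.1] F [-0.1  0.2  0.2] t 22.33 rot [ 0.11 -0.28  0.03]
```

```bash
python3 -c 'from cell import ctrl;print(ctrl.finish_job())'
```

```text
the job is handed in; nothing more can be done
None
```

The job is handed in at about 22 s: the third block is on edge on the rack's floor in the middle slot, the keeper bar is closed with its catch back at rest (checked from camera pixels; I felt no clear 8–15 N snap), and the other two blocks are still standing.

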